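# Put the measuring tools back in the foam tray

### The arm

A 6-joint arm with a two-finger parallel gripper is mounted at the origin on the work surface. World frame = base frame: x ahead of the robot, y to its left, z up, the work surface at z = 0. Lengths are in m, angles in rad, forces in N, time in s.
With the tool pointing down it reaches from about 0.275 to 0.75 m from the base axis. Payload 10.2 kg.
Tool frame: the origin (TCP) lies on the centre line of the jaws, within the pads' length; the fingertips stand manip.tip_extent ahead of it and the grasp point (between the pads) is the TCP (manip.tip_extent is the distance from the TCP to the fingertips, in m); x points along the fingers, y is the direction in which the jaws open and shut, and the axes are right-handed (so a half turn about x gives the same grasp; the last joint's range is limited). The gripper opens to 85 mm and grips with 20 to 120 N. Pads are 22 mm wide; open, the fingers measure 114 mm over their backs; the gripper's body (76 mm by 85 mm) begins 54 mm behind the grasp point. The pads swing forward as they close: fully open they stand 13 mm farther back than shut.
Start: joints at [0.899, 0.313, 1.498, -0, 1.331, -0.223], TCP at [0.228, 0.473, 0.227] pointing down, gripper open.
Joint ranges: [-2.94, 2.94], [-0.97, 2.17], [0.19, 2.56], [-1.23, 4.37], [0.02, 3.11], [-2.88, 2.88]. Speed limits (rad/s): [2.39, 2.39, 3.01, 3.14, 3.14, 3.14].

### API

Orientations are given as [roll, pitch, yaw] about the fixed x, y, z axes, in that order (R = Rz(yaw) Ry(pitch) Rx(roll)).
In Python, from cell import read_state, eyes, workorder, manip gives the robot as it stands.
- The arm moves only by the tool arm_command, never from a script. Its argument "steps" is a list of rows, each a list of 7 numbers: the shift along the tool's x, y, z scaled (see below), then the turn, a rotation vector about the tool's x, y, z scaled (see below), then the closure in counts, from 0 (fully open) to 255 (shut). In form: [[dx, dy, dz, ax, ay, az, claw], ...]. A call has 1 to 20 rows; each row is the pose to reach, as a shift and turn from the pose measured when the call began, along the tool's axes at that moment; what a row does not reach only later rows make up. The controller multiplies each number of a shift by 0.15 m and each number of a turn by 30 degrees. A row lasts 1/12 s, in which the tool goes at most 41.7 mm and 7.16 degrees, less where a joint would pass 70% of its speed; a pose out of reach is approached as far as the arm can. A call with a number of a shift or a turn outside -1 to 1 is refused whole. A call with a gripper value outside its range is refused whole. The fingers move at their own pace and stop on an object; "force" is the grip in N (left out, the last holds). Time passes only in rows, so rows that repeat a pose let the fingers close. It gives the time, the measured TCP pose, the force and the opening at its end, in the units of the state.
- read_state(): the state, without advancing time (a new reading comes with each control period).
- eyes.snapshot(name): name is "scene" or "top"; returns (picture, depth): 420x560x3 uint8, red, green, blue; 420x560 float32, m along the optical axis (not along the pixel's ray), 0 where there is no reading.
- eyes.calibration(name): a dict with "fx", "fy", "cx", "cy" (pixels), "xyz" and "orientation" of the camera in the world. Camera axes: x right, y up, looking along -z (the intrinsics and any distortion apply to the point x, -y, -z); pixel columns grow to the right and rows downward; lengths in m; the calibration is good to about 2 mm. A picture is of the moment at which its call begins. calibration takes no time and is no camera call.
- workorder.finish_job(): hands the job in, once; it reports no verdict.
The state is a dict: "time": time; "q": joint angles; "joint_vel": joint speeds; "effort": joint torques, N m; "tcp_pos": TCP position; "ee_rot": TCP orientation; "contact_force": force on the tool from outside, world axes, zero at the start; "wrist_torque": the same for the moment, N m; "opening": finger opening in m.
Only numpy, scipy, OpenCV 4.12 (cv2) and the standard library are available. Lean on these libraries where they do the work, as an engineer would, in place of code of your own. Each camera call takes 0.05 s, during which the arm holds its last target. There are 200 camera calls.

### The job

Put the four measuring tools that lie about on the bench (tape measure, chalk-line reel, pocket spirit level and digital angle gauge) away in the foam tray, each one the same way up as it is now and fully down in the recess cut to its own shape. Set them down rather than dropping them, let go of them all, and do not knock over or push aside the glue bottle or the pencil block.

Things in the scene. Friction and masses are not known exactly. Their poses are not given: they have to be found in the camera images.
- tape_c (a point): Tape measure, green with black and yellow round labels on its sides, standing on its base: 78 mm long (x), 40 wide (y), 64 high, about 260 g. Flat parallel sides 40 apart; back and top rounded. Point: its centre, 32 above its underside; x points to the mouth of the tape, z up.
- reel_c (a point): Chalk-line reel: blue teardrop case lying flat, 34 mm high, plus a folded crank 7 high on top; 200 g. Wide part 54 across (y) with flat flanks 40 long, then a nose tapering to about 20. Point: centre of the wide part, midway between the flanks, 17 above the underside; x points to the nose (tip 70 ahead; round rear 33 behind), z up.
- level_c (a point): Pocket spirit level: red bar with black end caps and yellow-green vials, standing on its long edge, 150 mm long (x), 22 wide (y), 40 high, about 160 g. Point: its centre, 20 above its underside; z up.
- cube_c (a point): Digital angle gauge: silver square block lying flat, dark face with display and buttons upward, 58 x 58 mm, 34 high, sides along x and y, about 130 g. Point: its centre, 17 above its underside; z up.
- well_tape (a point): Recess for the tape measure: rectangle 94 x 56 mm, 12 deep, orange floor, in one of four black foam inlays (184 x 105 each, top 33 above the bench) lying two by two in a fixed grey tray (rim 34 high). The inlays swap places between starts. 8 clear per side; either way round. Site: centre of the recess floor, 21 mm above the bench; x along its length, z up.
- well_reel (a point): Recess for the reel, in another inlay of that tray: teardrop 121 mm long, 70 wide at the broad end, about 30 at the nose end; 12 deep, orange floor, about 8 clear all round; the reel fits one way round only. Site: on the floor (21 above the bench), where the reel's point belongs, 41 from the broad end's wall; x points to the nose end, z up.
- well_level (a point): Recess for the spirit level, in another inlay of that tray: long narrow rectangle 166 x 38 mm, 12 deep, orange floor, 8 clear per side; either way round. Site: centre of the recess floor, 21 mm above the bench; x along its length, z up.
- well_cube (a point): Recess for the angle gauge, in another inlay of that tray: square 74 x 74 mm, 12 deep, orange floor, 8 clear per side; any quarter turn does. Site: centre of the recess floor, 21 mm above the bench; sides along x and y, x along the inlay's 184, z up.
- glue: Bystander: yellow glue bottle with red cap, 69 mm across, 201 high, standing loose beyond the tools. Origin: centre of its underside.
- pencil_block: Bystander: light wooden block 80 x 80 x 45 mm with pencils standing in it (to about 170 high), loose, beside the tools. Origin: centre of its underside.
There are look-alikes about, which are no part of the job. Leave any pink look-alike of the part that bears level_c alone.

How it is judged:
By the outcome, as a careful person would: the job done as asked, in the order asked, and still so for the second after the job is handed in, with the robot touching nothing.
It also fails if it takes over 112 s, if anything falls off the work surface, if the arm or the gripper's body presses on something with over 40 N, if the wrist force passes 120 N, or if a joint passes its speed limit or range.

## Working session

There is one attempt and no reset: what is moved stays moved. The work goes in short steps, Python scripts to look and compute and a tool call to move; the robot and the scene stay as the last step left them, time stands still between calls to the robot, and variables do not carry over. Pictures are saved under pics/ and viewed, about 12 in all and at most 16, crops included, and the job is handed in when it is done.

Besides the shell and the picture viewer there is one more tool, called after "Emit:" by a JSON object that holds its "api" and its "payload". arm_command: Moves the arm, as the interface text tells. Shifts and turns lie within -1 to 1; 1 stands for 0.15 m of shift or 30 degrees of turn. Its arguments: {"type":"object","properties":{"steps":{"type":"array","items":{"type":"array","items":{"type":"number"}}},"force":{"type":"number"}},"required":["steps"]}

```bash
mkdir -p pics; ls; cat > h.py <<'E'
import numpy as np, cv2
from scipy.spatial.transform import Rotation as R
from cell import read_state, eyes, workorder, manip
def save(img,n): cv2.imwrite('pics/'+n,cv2.cvtColor(img,cv2.COLOR_RGB2BGR))
E
python3 - <<'E'
from h import *
for n in ("scene","top"):
    p,d=eyes.snapshot(n); save(p,n+"0.png"); np.savez(n+"0.npz",p=p,d=d); print(eyes.calibration(n))
print(read_state(), manip.tip_extent)
E
```

```text
pics
{'fx': 446.26471607245605, 'fy': 446.26471607245605, 'cx': 284.8588884143059, 'cy': 206.19323910722795, 'xyz': array([ 0.9861548 , -0.80917749,  1.10277415]), 'orientation': array([ 0.67347044, -0.01809764,  0.58440142])}
{'fx': 455.9730076190501, 'fy': 455.9730076190501, 'cx': 275.5377826519637, 'cy': 202.70545533188368, 'xyz': array([ 0.42017291, -0.07223111,  1.2557392 ]), 'orientation': array([ 0.09298883, -0.02662746, -1.55419263])}
{'time': 0.1, 'q': array([ 8.98568998e-01,  3.13400245e-01,  1.49835081e+00,  1.82123564e-05,
        1.33098547e+00, -2.23421897e-01]), 'joint_vel': array([ 0.00173655, -0.00050876, -0.00247401,  0.00269935,  0.00097303,
        0.00094237]), 'effort': array([ 2.69124794e-03, -4.12898934e+01, -2.60140228e+01, -1.02023962e-04,
        3.03885572e-03, -7.94767431e-06]), 'tcp_pos': array([0.22766476, 0.47281759, 0.22639301]), 'ee_rot': array([-1.80967867,  1.56965232, -2.25848844]), 'contact_force': array([ 0.39978544, -0.39810898,  0.91499003]), 'wrist_torque': array([ 0.02869479, -0.01249535, -0.01424644]), 'opening': 0.08511818056739123} 0.019
```

View pics/top0.png

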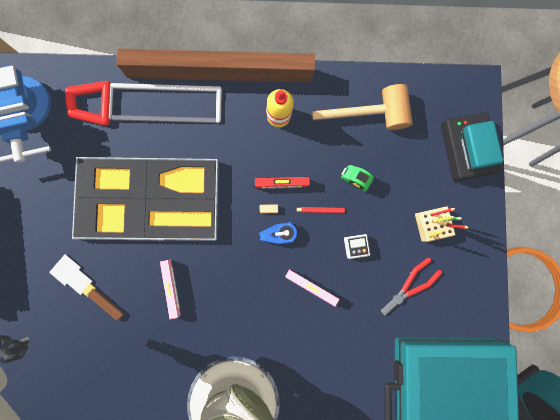

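View pics/scene0.png

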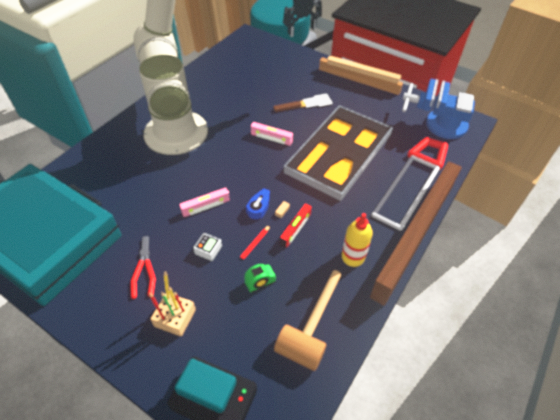

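The top view shows the red level at (282,182), green tape at (357,177), blue reel at (278,233) with its nose to the left, and silver gauge at (357,246). The tray wells are at (112,179), (182,180) reel, (110,218) and (180,218) level.

Possible confusions:
- **Level:** pink levels at (170,290) and (312,287), and the red pencil at (320,210).
- **Gauge:** the eraser at (268,209) and the charger at (475,145).

I choose by the described colours and check in a close crop.

```bash
cat >> h.py <<'E'
def world(name,d,u=None,v=None):
    c=eyes.calibration(name); 
    if u is None: v,u=np.mgrid[:d.shape[0],:d.shape[1]]
    P=np.stack([(u-c['cx'])/c['fx']*d,-(v-c['cy'])/c['fy']*d,-d],-1)
    return P@R.from_euler('xyz',c['orientation']).as_matrix().T+c['xyz']
def onplane(name,uv,z):
    c=eyes.calibration(name); uv=np.asarray(uv,float).reshape(-1,2)
    r=np.stack([(uv[:,0]-c['cx'])/c['fx'],-(uv[:,1]-c['cy'])/c['fy'],-np.ones(len(uv))],-1)@R.from_euler('xyz',c['orientation']).as_matrix().T
    return c['xyz']+r*((z-c['xyz'][2])/r[:,2])[:,None]
def rect(xy):
    (c,s,a)=cv2.minAreaRect((np.asarray(xy)*1000).astype(np.float32))
    if s[0]<s[1]: s=s[::-1]; a+=90
    return np.round(c,1),np.round(s,1),round((a+90)%180-90,1)   # mm, long-axis angle
E
python3 - <<'E'
from h import *
f=np.load('top0.npz'); p,d=f['p'],f['d']
W=world('top',d); hsv=cv2.cvtColor(p,cv2.COLOR_RGB2HSV)
save(cv2.resize(p[150:270,60:390],None,fx=2.4,fy=2.4,interpolation=cv2.INTER_CUBIC),'crop1.png')
bench=W[255:265,240:280,2]; print('bench z',np.median(bench),W[300:310,230:260,2].mean(),W[100:110,330:335,2].mean())
for n,(u0,u1,v0,v1),h in [('level',(250,315,172,192),.04),('tape',(338,378,162,194),.064),('reel',(255,302,218,248),.034),('cube',(340,374,232,262),.034)]:
    w=W[v0:v1,u0:u1]; 
    m=(w[...,2]>.018); print(n,'zmax',np.percentile(w[...,2],99),'h>18',rect(w[m][:,:2]))
    m=(abs(w[...,2]-h)<.006); print('   top',m.sum(),rect(w[m][:,:2]))
m=((hsv[...,0]>12)&(hsv[...,0]<32)&(hsv[...,1]>150)&(hsv[...,2]>120)).astype(np.uint8)
for n,(u0,u1,v0,v1) in dict(A=(80,145,160,197),B=(148,215,160,197),C=(80,145,198,238),D=(146,215,198,238)).items():
    vv,uu=np.nonzero(m[v0:v1,u0:u1]); uv=np.c_[uu+u0,vv+v0]
    print(n,rect(onplane('top',uv,.021)[:,:2]), 'z',np.median(W[uv[:,1],uv[:,0],2]))
for n,(u0,u1,v0,v1) in dict(glue=(260,300,85,130),pen=(410,470,200,245)).items():
    w=W[v0:v1,u0:u1]; print(n,rect(w[w[...,2]>.03][:,:2]))
# tray outline by height
w=W[150:250,65:225]; mm=(w[...,2]>.02)&(w[...,2]<.05); print('tray',rect(w[mm][:,:2]))
E
```

```text
bench z 0.00026195743178336617 0.0005861407183896575 0.027967207369503276
level zmax 0.046089767445748483 h>18 (array([ 513.9, -122.7]), array([181.3, 149.7]), 3.3)
   top 451 (array([ 593. , -118.1]), array([149.1,  22.8]), -87.4)
tape zmax 0.0679796695542309 h>18 (array([ 509.7, -223.2]), array([341.2,  83.2]), -45.6)
   top 203 (array([ 606.1, -330.5]), array([43.3, 39.6]), 61.8)
reel zmax 0.042892753256095505 h>18 (array([ 452.5, -108.7]), array([102.9,  53.9]), -81.0)
   top 581 (array([ 452.1, -108.8]), array([102.9,  53.3]), -79.6)
cube zmax 0.039880211483445394 h>18 (array([ 409. , -214.9]), array([280.1,  58.8]), -82.6)
   top 459 (array([ 423. , -324.4]), array([58.8, 57.8]), -79.8)
A (array([593.6, 341.2]), array([90.6, 54.4]), 89.3) z 0.021581453138932227
B (array([594.4, 154.6]), array([119.1,  68.7]), -88.8) z 0.021547818060198787
C (array([488.3, 340.9]), array([73.1, 69.2]), 2.7) z 0.02192504805284967
D (array([488.9, 155.2]), array([163.1,  36.8]), 90.0) z 0.02152113471443684
glue (array([ 618.8, -106.8]), array([397.7,  66.9]), -0.3)
pen (array([ 438.4, -329. ]), array([508.4,  80.5]), -76.9)
tray (array([541.2, 247.2]), array([381.2, 219.7]), -89.4)
```

View pics/crop1.png

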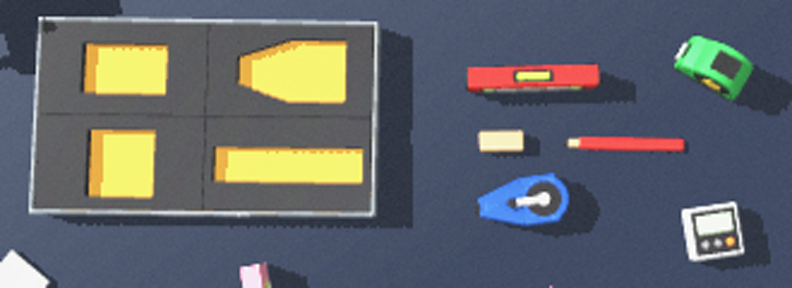

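The crop confirms the four choices, and well A is the tape's (91x54), B the reel's with its nose to the left (+y), C the gauge's and D the level's. Next I get the tape's yaw and plan the first move.

```bash
cat >> h.py <<'E'
def desired(phi,near):
    c=[]
    for a in (phi,phi+180):
        y=np.array([np.cos(np.radians(a)),np.sin(np.radians(a)),0]); x=np.array([0,0,-1.])
        c.append(np.stack([x,y,np.cross(x,y)],1))
    return min(c,key=lambda M:(R.from_matrix(near).inv()*R.from_matrix(M)).magnitude())
def plan(pos,phi,cur=None):
    "tool-frame shift and turn, in command units, from the present pose"
    s=read_state(); C=R.from_euler('xyz',s['ee_rot']).as_matrix(); D=desired(phi,C)
    sh=C.T@(np.array(pos)-s['tcp_pos'])/.15; t=np.degrees((R.from_matrix(C.T@D)).as_rotvec())/30
    print('shift',np.round(sh,3),'turn',np.round(t,3),'jaw',np.round(C[:,1],3),'t',round(s['time'],2),'q6',round(s['q'][5],2)); return D
E
python3 - <<'E'
from h import *
f=np.load('top0.npz'); p,d=f['p'],f['d']; W=world('top',d)
for n,(u0,u1,v0,v1),lo in [('tape',(338,378,162,194),.02),('tape',(338,378,162,194),.04),('cube',(340,374,232,262),.02),('level',(250,315,172,192),.025),('reel',(255,302,218,248),.02),('eraser',(255,282,200,218),.008),('glue',(260,300,85,130),.03),('pen',(410,470,200,245),.03)]:
    w=W[v0:v1,u0:u1]; w=w[(w[...,2]>lo)&(w[...,2]<.25)]; print(n,lo,rect(w[:,:2]),np.percentile(w[:,2],98))
plan([.593,-.118,.15],2.6)
E
```

```text
tape 0.02 (array([ 608.7, -324.8]), array([78. , 40.7]), 60.6) 0.06752019548644901
tape 0.04 (array([ 608.5, -325.2]), array([71. , 40.7]), 60.6) 0.06796723360591268
cube 0.02 (array([ 423. , -324.4]), array([58.8, 57.8]), -80.0) 0.039037594994230575
level 0.025 (array([ 592.9, -118.2]), array([149.7,  22.9]), -87.2) 0.04576008088570829
reel 0.02 (array([ 452.5, -108.7]), array([102.9,  53.9]), -81.0) 0.042073110535743814
eraser 0.008 (array([521.5, -84.4]), array([46.4, 22.6]), -89.3) 0.02250391928747069
glue 0.03 (array([ 783.2, -107.5]), array([67.2, 66.7]), 5.7) 0.19775699693935414
pen 0.03 (array([ 486.6, -536.9]), array([81.7, 80. ]), -76.3) 0.15948113457806048
shift [ 0.511 -2.491  3.904] turn [2.056e+00 1.000e-03 2.000e-03] jaw [ 0.434  0.901 -0.001] t 0.1 q6 -0.22
```

```bash
cat >> h.py <<'E'
def chain(pos,phi):
    "split a long move in equal calls, each within limits, assuming each is reached"
    s=read_state(); C=R.from_euler('xyz',s['ee_rot']).as_matrix(); D=desired(phi,C); p=s['tcp_pos']; pos=np.array(pos)
    rv=R.from_matrix(C.T@D).as_rotvec()
    for n in range(1,9):
        out=[]
        for k in range(n):
            Ck=C@R.from_rotvec(rv*k/n).as_matrix(); out.append(np.r_[Ck.T@(pos-p)/n/.15, np.degrees(rv/n)/30])
        if np.abs(out).max()<=1: break
    print('t',round(s['time'],2),'q6',round(s['q'][5],2),'open',round(s['opening'],4))
    for o in out: print(np.round(o,3).tolist())
E
python3 -c "
from h import *
chain([.593,-.118,.13],2.6)"
```

```text
t 0.1 q6 -0.22 open 0.0851
[0.129, -0.498, 0.781, 0.411, 0.0, 0.0]
[0.129, -0.32, 0.869, 0.411, 0.0, 0.0]
[0.129, -0.127, 0.917, 0.411, 0.0, 0.0]
[0.129, 0.072, 0.923, 0.411, 0.0, 0.0]
[0.129, 0.268, 0.887, 0.411, 0.0, 0.0]
```

Emit:
{"api": "arm_command", "payload": {"steps": [[0.129,-0.498,0.781,0.411,0,0,90],[0.129,-0.498,0.781,0.411,0,0,90],[0.129,-0.498,0.781,0.411,0,0,90],[0.129,-0.498,0.781,0.411,0,0,90]], "force": 40}}

```text
time: 0.43
tcp_pos: [0.302, 0.3514, 0.2061]
ee_rot: [-1.457, 1.568, -2.123]
contact_force: [0.1, 0.5, -0.5]
opening: 0.0554
```

Emit:
{"api": "arm_command", "payload": {"steps": [[0.129,-0.32,0.869,0.411,0,0,90],[0.129,-0.32,0.869,0.411,0,0,90],[0.129,-0.32,0.869,0.411,0,0,90],[0.129,-0.32,0.869,0.411,0,0,90]]}}

```text
time: 0.77
tcp_pos: [0.376, 0.2297, 0.1862]
ee_rot: [-1.254, 1.566, -2.139]
contact_force: [-1.0, 0.7, -0.8]
opening: 0.055
```

Emit:
{"api": "arm_command", "payload": {"steps": [[0.129,-0.127,0.917,0.411,0,0,90],[0.129,-0.127,0.917,0.411,0,0,90],[0.129,-0.127,0.917,0.411,0,0,90],[0.129,-0.127,0.917,0.411,0,0,90]]}}

```text
time: 1.1
tcp_pos: [0.4498, 0.1076, 0.1663]
ee_rot: [-1.061, 1.565, -2.164]
contact_force: [-0.2, 0.5, 0.1]
opening: 0.0551
```

```bash
python3 -c "
from h import *
chain([.593,-.118,.10],2.6)"
```

```text
t 1.1 q6 -0.48 open 0.0551
[0.223, 0.088, 0.886, 0.403, 0.004, 0.004]
[0.222, 0.272, 0.848, 0.403, 0.004, 0.004]
```

Emit:
{"api": "arm_command", "payload": {"steps": [[0.223,0.088,0.886,0.403,0.004,0.004,90],[0.223,0.088,0.886,0.403,0.004,0.004,90],[0.223,0.088,0.886,0.403,0.004,0.004,90],[0.223,0.088,0.886,0.403,0.004,0.004,90]]}}

```text
time: 1.43
tcp_pos: [0.5226, -0.009, 0.1315]
ee_rot: [-1.213, 1.567, -2.53]
contact_force: [0.3, -0.7, -0.4]
opening: 0.055
```

Emit:
{"api": "arm_command", "payload": {"steps": [[0.222,0.272,0.848,0.403,0.004,0.004,90],[0.222,0.272,0.848,0.403,0.004,0.004,90],[0.222,0.272,0.848,0.403,0.004,0.004,90],[0.222,0.272,0.848,0.403,0.004,0.004,90],[0.222,0.272,0.848,0.403,0.004,0.004,90]]}}

```text
time: 1.85
tcp_pos: [0.5943, -0.1247, 0.0965]
ee_rot: [-1.795, 1.568, 2.957]
contact_force: [1.0, 0.4, -0.5]
opening: 0.0551
```

```bash
python3 -c "
from h import *
chain([.593,-.118,.036],2.6)
p,d=eyes.snapshot('scene'); save(cv2.resize(p[150:300,200:400],None,fx=3,fy=3),'s1.png')"
```

```text
t 1.85 q6 -0.44 open 0.0551
[0.403, -0.006, -0.045, -0.011, -0.001, 0.006]
```

View pics/s1.png

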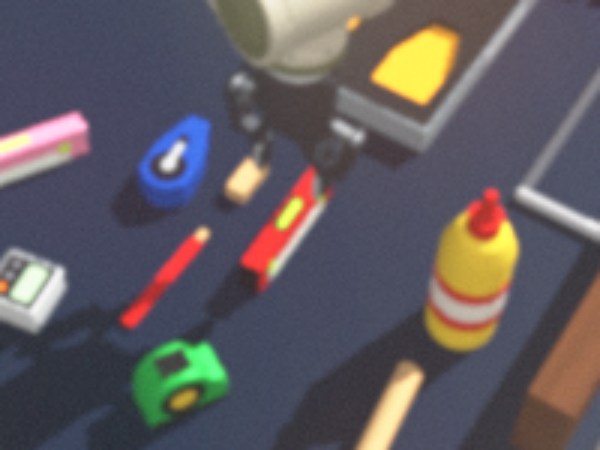

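The crop shows the fingers over the tray end of the level, at about (290,160), while the level's centre is at (290,215). The fingers are still above it, so I check this numerically by projecting the TCP into the scene view and measuring the tools there.

```bash
cat >> h.py <<'E'
def proj(name,P):
    c=eyes.calibration(name); q=(np.asarray(P)-c['xyz'])@R.from_euler('xyz',c['orientation']).as_matrix()
    return np.array([c['cx']+c['fx']*q[0]/-q[2], c['cy']-c['fy']*q[1]/-q[2]])
E
python3 -c "
from h import *
f=np.load('scene0.npz'); p,d=f['p'],f['d']; W=world('scene',d); hsv=cv2.cvtColor(p,cv2.COLOR_RGB2HSV)
s=read_state()['tcp_pos']; 
for z in (s[2]-.019,.04,0): 
  q=proj('scene',[s[0],s[1],z]); print(z,q,(q-[200,150])*3)
w=W[195:255,275:318]; m=(w[...,2]>.025)&(w[...,2]<.1); print('level',rect(w[m][:,:2]), np.percentile(w[m][:,2],95))
w=W[258:298,235:280]; m=(w[...,2]>.025)&(w[...,2]<.1); print('tape',rect(w[m][:,:2]))
w=W[185:225,240:275]; m=(w[...,2]>.015)&(w[...,2]<.1); print('reel',rect(w[m][:,:2]))
p,d=eyes.snapshot('top'); save(cv2.resize(p[140:270,220:400],None,fx=4,fy=4),'t1.png'); print(proj('top',[s[0],s[1],.08]))
"
```

```text
0.07815736084479637 [296.18588444 214.04946666] [288.55765332 192.14839998]
0.04 [295.69780896 221.89608922] [287.09342687 215.68826767]
0 [295.20923374 229.75074588] [285.62770121 239.25223765]
level (array([ 592.1, -121.8]), array([152.4,  23.4]), -87.8) 0.04253518824639768
tape (array([ 609.2, -329.1]), array([78.6, 42.8]), 61.6)
reel (array([ 451.2, -116.6]), array([102.6,  55.3]), -75.8)
[284.00743309 178.65166575]
```

View pics/t1.png

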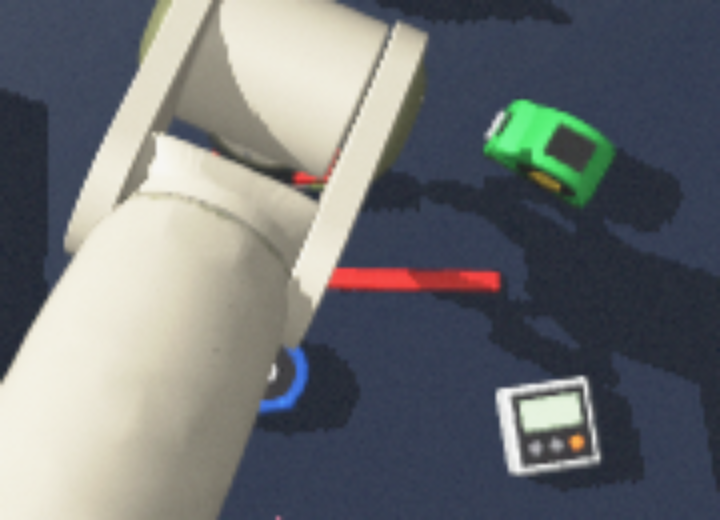

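The TCP projects to (288,192) in the scene crop, and both views put the level within 4 mm of each other. I descend and close.

Emit:
{"api": "arm_command", "payload": {"steps": [[0.2,-0.006,-0.045,-0.011,0,0,90],[0.3,-0.006,-0.045,-0.011,0,0,90],[0.36,-0.006,-0.045,-0.011,0,0,90],[0.403,-0.006,-0.045,-0.011,0,0,90],[0.403,-0.006,-0.045,-0.011,0,0,90],[0.403,-0.006,-0.045,-0.011,0,0,255],[0.403,-0.006,-0.045,-0.011,0,0,255],[0.403,-0.006,-0.045,-0.011,0,0,255],[0.403,-0.006,-0.045,-0.011,0,0,255],[0.403,-0.006,-0.045,-0.011,0,0,255],[0.403,-0.006,-0.045,-0.011,0,0,255],[0.403,-0.006,-0.045,-0.011,0,0,255]], "force": 40}}

```text
time: 2.95
tcp_pos: [0.5921, -0.1149, 0.0374]
ee_rot: [-1.96, 1.568, 2.8]
contact_force: [-0.4, -0.2, -0.1]
opening: 0.0002
```

```bash
python3 -c "
from h import *
print(read_state()['tcp_pos'],read_state()['opening'],read_state()['contact_force'])
plan([.593,-.118,.12],2.6)
p,d=eyes.snapshot('scene'); save(cv2.resize(p[150:300,200:400],None,fx=3,fy=3,interpolation=cv2.INTER_CUBIC),'s2.png')"
```

```text
[ 0.59214104 -0.11487205  0.03744637] 0.00022983438365154626 [-0.44574223 -0.15544501 -0.12513858]
shift [-0.55   0.003  0.021] turn [ 0.005 -0.002  0.005] jaw [ 0.999  0.048 -0.002] t 2.95 q6 -0.43
```

View pics/s2.png

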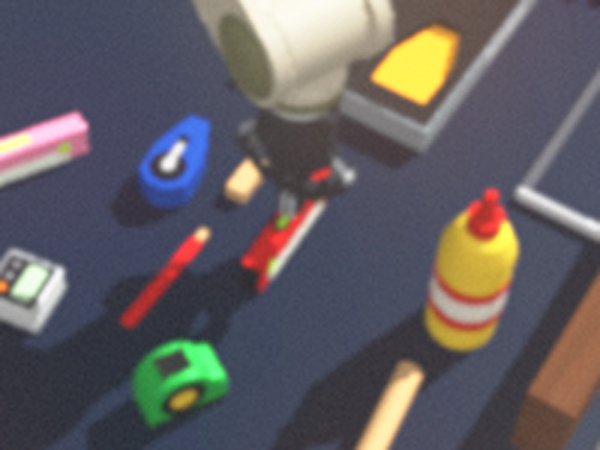

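The fingers closed on nothing: they appear to sit above the level's top at crop (288,205), not astride it. I measure the finger height with depth.

```bash
python3 -c "
from h import *
p,d=eyes.snapshot('scene'); W=world('scene',d)
for v in range(208,224,1):
  print(v,[('%d,%d,%d'%tuple(W[v,u]*1000)) for u in range(284,312,3)])
s=read_state(); print(s, proj('scene',s['tcp_pos']), manip.__dict__ if hasattr(manip,'__dict__') else dir(manip))
" | cut -c1-1500
```

```text
208 ['526,-84,18', '567,-131,97', '577,-132,105', '589,-134,115', '586,-112,90', '606,-132,125', '613,-125,123', '589,-63,41', '595,-55,37', '637,-118,133']
209 ['528,-86,16', '567,-131,92', '572,-124,88', '587,-131,106', '597,-132,114', '607,-133,123', '608,-116,106', '590,-65,40', '621,-104,102', '637,-118,129']
210 ['530,-90,17', '531,-73,0', '572,-124,83', '586,-130,100', '598,-133,111', '607,-131,116', '604,-108,90', '613,-107,94', '626,-114,111', '638,-120,126']
211 ['531,-91,14', '531,-74,-3', '540,-70,0', '586,-129,94', '590,-119,87', '606,-130,110', '608,-115,95', '615,-111,95', '629,-119,114', '642,-125,130']
212 ['528,-85,1', '535,-79,0', '540,-70,-5', '586,-128,88', '597,-130,98', '608,-134,110', '609,-118,94', '618,-117,100', '632,-124,117', '643,-128,129']
213 ['531,-91,4', '539,-85,4', '545,-77,0', '586,-129,85', '594,-125,87', '604,-125,94', '611,-121,94', '623,-124,106', '633,-126,116', '641,-123,118']
214 ['532,-91,0', '539,-85,-1', '546,-79,-2', '582,-121,68', '596,-129,87', '605,-126,90', '614,-125,96', '624,-126,104', '633,-125,110', '642,-124,116']
215 ['533,-93
[... 1307 characters left out ...]
', '620,-74,0']
{'time': 3.05, 'q': array([-3.85564944e-01,  6.82736501e-01,  1.44980835e+00, -1.24744271e-04,
        1.01173745e+00, -4.33464012e-01]), 'joint_vel': array([ 0.00051334,  0.00049466,  0.00122974,  0.0009033 ,  0.00047925,
       -0.0006622 ]), 'effort': array([-1.80901781e-03, -5.30107749e+01, -2.17729908e+01, -4.75513880e-04,
        8.72231234e-03, -2.54945257e-05]), 'tcp_pos': array([ 0.59212977, -0.11484869,  0.03737938]), 'ee_rot': array([-1.96502832,  1.56810461,  2.79532603]), 'contact_force': array([-0.9184573 ,  0.12485773, -0.27666361]), 'wrist_torque': array([ 0.02403708,  0.00172927, -0.03019358]), 'opening': -5.198525125933503e-05} [296.64765594 220.42283137] {}
```

Depth shows the closed fingertips at about z = 46 mm, although the state implies 18 mm. The reported z therefore reads about 28 mm low, while x and y agree. I correct for this by opening, going 30 mm lower and closing.

Emit:
{"api": "arm_command", "payload": {"steps": [[0,0.003,0.021,0,0,0,90],[0,0.003,0.021,0,0,0,90],[0,0.003,0.021,0,0,0,90],[0,0.003,0.021,0,0,0,90],[0.1,0.003,0.021,0,0,0,90],[0.16,0.003,0.021,0,0,0,90],[0.2,0.003,0.021,0,0,0,90],[0.2,0.003,0.021,0,0,0,90],[0.2,0.003,0.021,0,0,0,255],[0.2,0.003,0.021,0,0,0,255],[0.2,0.003,0.021,0,0,0,255],[0.2,0.003,0.021,0,0,0,255],[0.2,0.003,0.021,0,0,0,255],[0.2,0.003,0.021,0,0,0,255]], "force": 40}}

```text
time: 4.22
tcp_pos: [0.593, -0.1181, 0.008]
ee_rot: [-1.947, 1.569, 2.813]
contact_force: [-0.8, 0.6, 5.2]
opening: 0.0214
```

```bash
python3 -c "
from h import *
s=read_state();print(s['contact_force'])
p,d=eyes.snapshot('scene'); W=world('scene',d)
for v in range(216,232,1):
  print(v,[('%d,%d,%d'%tuple(W[v,u]*1000)) for u in range(287,308,3)])
chain([.593,-.118,.10],2.6)
"
```

```text
[-0.84818515  0.5986236   5.22749344]
216 ['564,-125,50', '580,-135,72', '580,-118,54', '582,-102,38', '610,-136,95', '612,-121,81', '617,-112,74']
217 ['568,-131,55', '578,-130,61', '579,-115,45', '584,-106,39', '611,-136,92', '614,-123,80', '617,-110,68']
218 ['547,-97,-2', '578,-130,56', '583,-121,50', '586,-110,40', '610,-135,85', '615,-125,79', '618,-112,66']
219 ['551,-104,2', '579,-132,54', '580,-117,38', '587,-111,37', '610,-134,80', '616,-127,76', '619,-115,65']
220 ['552,-105,-1', '580,-133,51', '582,-119,37', '590,-116,39', '608,-129,67', '617,-127,72', '621,-118,66']
221 ['553,-107,-3', '580,-133,46', '585,-124,39', '592,-119,40', '986,-809,1102', '616,-126,66', '624,-123,68']
222 ['556,-112,0', '578,-129,34', '587,-127,39', '595,-123,41', '609,-131,61', '616,-125,60', '627,-127,70']
223 ['558,-114,-1', '579,-131,33', '588,-129,37', '595,-124,38', '610,-133,59', '617,-126,56', '627,-127,65']
224 ['560,-118,0', '583,-137,38', '590,-133,38', '598,-128,40', '610,-131,51', '616,-123,47', '628,-128,62']
225 ['563,-122,0', '586,-142,40', '593,-136,39', '600,-131,39', '608,-128,42', '616,-124,43', '630,-131,62']
226 ['565,-124,0', '586,-142,36', '596,-141,42', '602,-135,40', '609,-129,38', '617,-125,40', '612,-96,3']
227 ['566,-127,-1', '588,-145,36', '596,-141,38', '604,-137,39', '609,-129,34', '617,-124,34', '612,-95,-2']
228 ['584,-156,40', '590,-148,36', '597,-143,35', '604,-138,35', '609,-128,28', '617,-123,28', '614,-100,0']
229 ['585,-156,36', '592,-152,37', '600,-147,37', '605,-139,32', '610,-129,24', '617,-124,25', '616,-102,-1']
230 ['588,-161,39', '595,-156,39', '603,-153,42', '603,-135,21', '610,-129,19', '611,-111,0', '618,-105,-2']
231 ['591,-166,42', '597,-159,38', '604,-154,38', '604,-137,19', '610,-128,13', '613,-115,0', '619,-107,-3']
t 4.27 q6 -0.44 open 0.0213
[-0.613, -0.001, -0.001, 0.005, -0.001, 0.003]
```

The opening is 21.4 mm and the fingertips are at about z = 16 mm, so the level is gripped. I lift it.

Emit:
{"api": "arm_command", "payload": {"steps": [[-0.1,0,0,0,0,0,255],[-0.25,0,0,0,0,0,255],[-0.45,0,0,0,0,0,255],[-0.6,0,0,0,0,0,255],[-0.6,0,0,0,0,0,255]]}}

```text
time: 4.68
tcp_pos: [0.595, -0.1188, 0.1025]
ee_rot: [1.12, 1.565, -0.403]
contact_force: [1.2, 0.2, -0.4]
opening: 0.0218
```

```bash
python3 -c "
from h import *
print(read_state()['contact_force'])
chain([.488,.154,.085],0.5)
"
```

```text
[ 1.23720943  0.21820117 -0.38370416]
t 4.68 q6 -0.44 open 0.0218
[0.054, -0.313, -0.926, 0.038, 0.002, -0.005]
[0.056, -0.331, -0.919, 0.038, 0.002, -0.005]
```

Emit:
{"api": "arm_command", "payload": {"steps": [[0.01,-0.05,-0.15,0,0,0,255],[0.027,-0.13,-0.38,0.01,0,0,255],[0.04,-0.2,-0.63,0.02,0,0,255],[0.054,-0.28,-0.82,0.038,0,0,255],[0.054,-0.313,-0.926,0.038,0.002,-0.005,255],[0.054,-0.313,-0.926,0.038,0.002,-0.005,255]]}}

```text
time: 5.18
tcp_pos: [0.5394, 0.0208, 0.0925]
ee_rot: [-1.435, 1.57, -2.975]
contact_force: [0.1, 1.0, -1.9]
opening: 0.0213
```

Emit:
{"api": "arm_command", "payload": {"steps": [[0.01,-0.05,-0.15,0,0,0,255],[0.027,-0.13,-0.38,0.01,0,0,255],[0.04,-0.2,-0.63,0.02,0,0,255],[0.056,-0.29,-0.82,0.038,0,0,255],[0.056,-0.331,-0.919,0.038,0.002,-0.005,255],[0.056,-0.331,-0.919,0.038,0.002,-0.005,255],[0.056,-0.331,-0.919,0.038,0.002,-0.005,255]]}}

```text
time: 5.77
tcp_pos: [0.4855, 0.1569, 0.0836]
ee_rot: [-1.71, 1.567, 3.015]
contact_force: [0.5, -0.2, -2.1]
opening: 0.0217
```

```bash
python3 -c "
from h import *
s=read_state(); print(s['contact_force'])
chain([.488,.154,.032],0.5)
p,d=eyes.snapshot('scene'); W=world('scene',d); save(cv2.resize(p[90:220,260:420],None,fx=4,fy=4,interpolation=cv2.INTER_CUBIC),'s3.png')
hsv=cv2.cvtColor(p,cv2.COLOR_RGB2HSV); m=((hsv[...,0]<7)|(hsv[...,0]>174))&(hsv[...,1]>170)&(W[...,2]>.04)&(W[...,2]<.3); m[:,:270]=0;m[:,400:]=0;m[220:]=0;m[:90]=0
w=W[m]; print(len(w),rect(w[:,:2]),np.percentile(w[:,2],[3,50,97]))
"
```

```text
[ 0.49410461 -0.23572895 -2.10482492]
t 5.77 q6 0.07 open 0.0217
[0.344, 0.018, 0.019, 0.008, -0.001, 0.007]
124 (array([605.7,  24.4]), array([451.9,  98.3]), -48.0) [0.10192082 0.11465395 0.20060294]
```

View pics/s3.png

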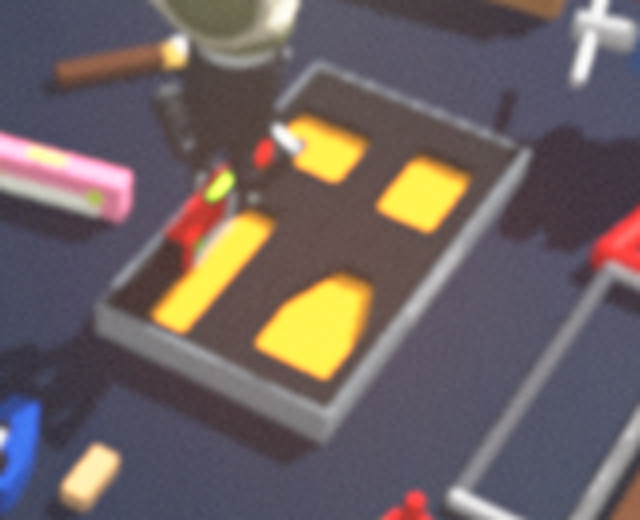

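The level hangs level and parallel over its recess, at crop (205,215) against a recess at (215,270), consistent with its height. I lower it.

Emit:
{"api": "arm_command", "payload": {"steps": [[0.1,0.018,0.019,0.008,0,0.007,255],[0.2,0.018,0.019,0.008,0,0.007,255],[0.28,0.018,0.019,0.008,0,0.007,255],[0.32,0.018,0.019,0.008,0,0.007,255],[0.345,0.018,0.019,0.008,0,0.007,255],[0.345,0.018,0.019,0.008,0,0.007,255],[0.345,0.018,0.019,0.008,0,0.007,255]]}}

```text
time: 6.4
tcp_pos: [0.4889, 0.1531, 0.0323]
ee_rot: [2.188, 1.57, 0.624]
contact_force: [-0.6, -0.6, -1.6]
opening: 0.0211
```

```bash
python3 -c "
from h import *
s=read_state(); print(s['contact_force'])
chain([.488,.154,.029],0.5)"
```

```text
[-0.55671632 -0.63077627 -1.61018579]
t 6.4 q6 0.07 open 0.0211
[0.022, -0.006, -0.006, -0.004, -0.001, -0.001]
```

Emit:
{"api": "arm_command", "payload": {"steps": [[0.01,0,0,0,0,0,255],[0.02,0,0,0,0,0,255],[0.024,0,0,0,0,0,255],[0.024,0,0,0,0,0,255]]}}

```text
time: 6.73
tcp_pos: [0.4891, 0.1531, 0.029]
ee_rot: [1.93, 1.569, 0.366]
contact_force: [-0.6, -0.9, 0.8]
opening: 0.0214
```

It touched down: Fz went from -1.6 to +0.8. I release, lift and look.

Emit:
{"api": "arm_command", "payload": {"steps": [[0,0,0,0,0,0,130],[0,0,0,0,0,0,130],[0,0,0,0,0,0,130],[0,0,0,0,0,0,130],[-0.15,0,0,0,0,0,130],[-0.4,0,0,0,0,0,50],[-0.6,0,0,0,0,0,50],[-0.6,0,0,0,0,0,50]]}}

```text
time: 7.4
tcp_pos: [0.4917, 0.1534, 0.1246]
ee_rot: [1.678, 1.559, 0.114]
contact_force: [1.4, 0.2, 0.7]
opening: 0.0688
```

```bash
python3 -c "
from h import *
chain([.4545,-.127,.085],9.8)
p,d=eyes.snapshot('scene'); W=world('scene',d)
w=W[100:190,280:350]; w=w.reshape(-1,3)
m=(w[:,2]>.048)&(w[:,2]<.07)&(w[:,0]>.46)&(w[:,0]<.52)&(w[:,1]>.07)&(w[:,1]<.24); print(m.sum(),rect(w[m][:,:2]),np.percentile(w[m][:,2],[5,50,95]))
hsv=cv2.cvtColor(p,cv2.COLOR_RGB2HSV); m=((hsv[...,0]>12)&(hsv[...,0]<32)&(hsv[...,1]>150)&(hsv[...,2]>120)&(W[...,2]>.01)&(W[...,2]<.03)&(W[...,1]>.06)&(W[...,1]<.45)&(W[...,0]>.4)).astype(np.uint8)
n,l,st,c=cv2.connectedComponentsWithStats(m)
for i in range(1,n):
  if st[i,4]>60: vv,uu=np.nonzero(l==i); print(st[i,4],rect(onplane('scene',np.c_[uu,vv],.021)[:,:2]))
"
```

```text
t 7.4 q6 0.07 open 0.0688
[0.129, -0.132, 0.934, -0.157, -0.0, -0.011]
[0.13, -0.207, 0.92, -0.157, -0.0, -0.011]
272 (array([489.9, 147.1]), array([151.6,  24.5]), -89.8) [0.05002257 0.05895608 0.06356574]
148 (array([498.4, 343.5]), array([70.1, 46.8]), -78.6)
258 (array([589.8, 342.4]), array([88.3, 56.2]), 89.3)
465 (array([591.5, 155.9]), array([116.6,  70.8]), 90.0)
```

The level's top is now at z ≈ 0.061 (21 + 40), so it is fully down. Next is the reel.

Emit:
{"api": "arm_command", "payload": {"steps": [[0.129,-0.132,0.934,-0.157,0,-0.011,50],[0.129,-0.132,0.934,-0.157,0,-0.011,50],[0.129,-0.132,0.934,-0.157,0,-0.011,50],[0.129,-0.132,0.934,-0.157,0,-0.011,50]]}}

```text
time: 7.78
tcp_pos: [0.4704, 0.0098, 0.1005]
ee_rot: [-2.154, 1.57, 2.646]
contact_force: [-0.4, -0.5, -0.5]
opening: 0.0686
```

Emit:
{"api": "arm_command", "payload": {"steps": [[0.13,-0.207,0.92,-0.157,0,-0.011,50],[0.13,-0.207,0.92,-0.157,0,-0.011,50],[0.13,-0.207,0.92,-0.157,0,-0.011,50],[0.13,-0.207,0.92,-0.157,0,-0.011,50],[0.13,-0.207,0.92,-0.157,0,-0.011,50]]}}

```text
time: 8.2
tcp_pos: [0.4502, -0.1337, 0.0794]
ee_rot: [-1.784, 1.562, 3.093]
contact_force: [0.3, 1.2, 0.7]
opening: 0.0687
```

```bash
python3 -c "
from h import *
chain([.4545,-.127,.005],10)"
```

```text
t 8.2 q6 -0.7 open 0.0687
[0.496, 0.04, -0.038, -0.019, -0.004, 0.016]
```

Emit:
{"api": "arm_command", "payload": {"steps": [[0.15,0.04,-0.038,-0.019,0,0.016,50],[0.3,0.04,-0.038,-0.019,0,0.016,50],[0.4,0.04,-0.038,-0.019,0,0.016,50],[0.46,0.04,-0.038,-0.019,0,0.016,50],[0.496,0.04,-0.038,-0.019,0,0.016,50],[0.496,0.04,-0.038,-0.019,0,0.016,50],[0.496,0.04,-0.038,-0.019,0,0.016,255],[0.496,0.04,-0.038,-0.019,0,0.016,255],[0.496,0.04,-0.038,-0.019,0,0.016,255],[0.496,0.04,-0.038,-0.019,0,0.016,255],[0.496,0.04,-0.038,-0.019,0,0.016,255],[0.496,0.04,-0.038,-0.019,0,0.016,255]]}}

```text
time: 9.2
tcp_pos: [0.455, -0.1272, 0.0057]
ee_rot: [2.455, 1.569, 1.059]
contact_force: [-0.4, 1.6, 6.3]
opening: 0.053
```

```bash
python3 -c "
from h import *
print(read_state()['contact_force'])
chain([.455,-.127,.10],10)
p,d=eyes.snapshot('scene'); W=world('scene',d); save(cv2.resize(p[140:260,200:340],None,fx=4,fy=4,interpolation=cv2.INTER_CUBIC),'s4.png')"
```

```text
[-0.37631513  1.5521119   6.347814  ]
t 9.2 q6 -0.7 open 0.053
[-0.629, 0.001, -0.002, 0.0, -0.002, -0.002]
```

View pics/s4.png

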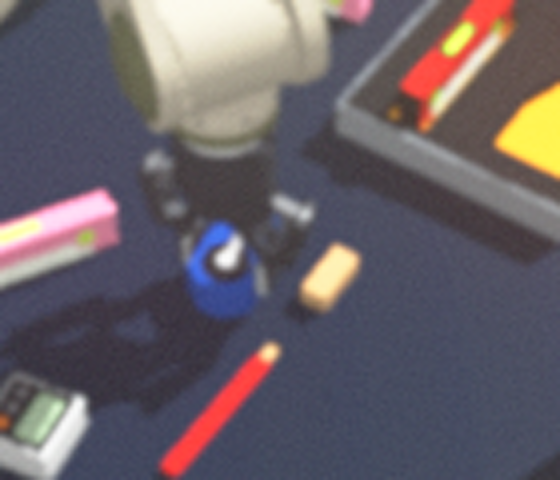

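The reel is held across its flanks (0.053) with its nose towards the robot end of the tray, and the eraser is untouched at crop (330,275). I lift it.

Emit:
{"api": "arm_command", "payload": {"steps": [[-0.1,0,0,0,0,0,255],[-0.25,0,0,0,0,0,255],[-0.45,0,0,0,0,0,255],[-0.62,0,0,0,0,0,255],[-0.63,0,0,0,0,0,255]]}}

```text
time: 9.67
tcp_pos: [0.4567, -0.1283, 0.1042]
ee_rot: [1.057, 1.563, -0.339]
contact_force: [0.6, -1.6, -1.2]
opening: 0.0531
```

```bash
python3 -c "
from h import *
print(read_state()['contact_force'])
chain([.593,.134,.090],0.5)"
```

```text
[ 0.55488363 -1.58737503 -1.24439396]
t 9.67 q6 -0.7 open 0.0531
[0.048, 0.599, -0.782, 0.159, 0.003, -0.007]
[0.048, 0.532, -0.829, 0.159, 0.003, -0.007]
```

Emit:
{"api": "arm_command", "payload": {"steps": [[0.01,0.1,-0.13,0.03,0,0,255],[0.02,0.25,-0.33,0.07,0,0,255],[0.03,0.4,-0.52,0.11,0,0,255],[0.048,0.52,-0.68,0.15,0,0,255],[0.048,0.599,-0.782,0.159,0.003,-0.007,255],[0.048,0.599,-0.782,0.159,0.003,-0.007,255]]}}

```text
time: 10.17
tcp_pos: [0.5254, 0.0059, 0.096]
ee_rot: [1.258, 1.569, -0.218]
contact_force: [-0.1, 0.6, -1.8]
opening: 0.0532
```

Emit:
{"api": "arm_command", "payload": {"steps": [[0.01,0.09,-0.14,0.03,0,0,255],[0.02,0.23,-0.35,0.07,0,0,255],[0.03,0.37,-0.56,0.11,0,0,255],[0.048,0.47,-0.72,0.15,0,0,255],[0.048,0.532,-0.829,0.159,0.003,-0.007,255],[0.048,0.532,-0.829,0.159,0.003,-0.007,255],[0.048,0.532,-0.829,0.159,0.003,-0.007,255]]}}

```text
time: 10.75
tcp_pos: [0.5926, 0.1372, 0.0877]
ee_rot: [-1.724, 1.567, 3.001]
contact_force: [0.4, -0.7, -2.0]
opening: 0.0532
```

```bash
python3 -c "
from h import *
s=read_state(); print(s['contact_force'])
chain([.593,.134,.029],0.5)
p,d=eyes.snapshot('scene'); W=world('scene',d); save(cv2.resize(p[90:220,260:420],None,fx=4,fy=4,interpolation=cv2.INTER_CUBIC),'s5.png')
hsv=cv2.cvtColor(p,cv2.COLOR_RGB2HSV); m=(hsv[...,0]>100)&(hsv[...,0]<125)&(hsv[...,1]>180)&(hsv[...,2]>110)&(W[...,2]>.05)&(W[...,2]<.2)&(abs(W[...,0]-.59)<.06)&(abs(W[...,1]-.15)<.09)
w=W[m]; print(len(w),rect(w[:,:2]),np.percentile(w[:,2],[3,50,97]))"
```

```text
[ 0.39342856 -0.69746822 -2.04530255]
t 10.75 q6 0.02 open 0.0532
[0.391, 0.004, 0.021, 0.007, -0.001, 0.006]Traceback (most recent call last):
  File "<string>", line 7, in <module>
    w=W[m]; print(len(w),rect(w[:,:2]),np.percentile(w[:,2],[3,50,97]))
                                       ~~~~~~~~~~~~~^^^^^^^^^^^^^^^^^^
    return _quantile_unchecked(
        a, q, axis, out, overwrite_input, method, keepdims, weights)
    return _ureduce(a,
                    func=_quantile_ureduce_func,
    ...<5 lines>...
                    overwrite_input=overwrite_input,
                    method=method)
    r = func(a, **kwargs)
    result = _quantile(arr,
                       quantiles=q,
    ...<2 lines>...
                       out=out,
                       weights=wgt)
    slices_having_nans = np.isnan(arr[-1, ...])
                                  ~~~^^^^^^^^^
IndexError: index -1 is out of bounds for axis 0 with size 0
```

View pics/s5.png

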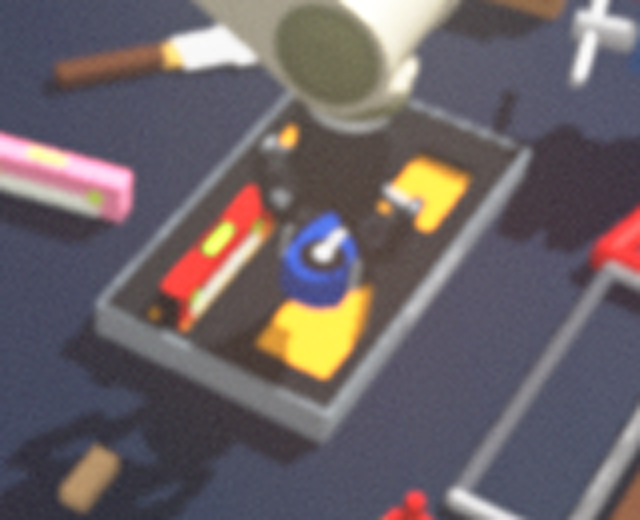

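The level lies in its recess. The reel is over its own recess with the nose to the far end, at crop (320,260). I lower it.

Emit:
{"api": "arm_command", "payload": {"steps": [[0.1,0.004,0.021,0.007,0,0.006,255],[0.2,0.004,0.021,0.007,0,0.006,255],[0.28,0.004,0.021,0.007,0,0.006,255],[0.34,0.004,0.021,0.007,0,0.006,255],[0.375,0.004,0.021,0.007,0,0.006,255],[0.382,0.004,0.021,0.007,0,0.006,255],[0.382,0.004,0.021,0.007,0,0.006,255]]}}

```text
time: 11.38
tcp_pos: [0.593, 0.1332, 0.0307]
ee_rot: [3.059, 1.57, 1.496]
contact_force: [-0.9, 0.2, -1.2]
opening: 0.0535
```

Emit:
{"api": "arm_command", "payload": {"steps": [[0.01,0,0,0,0,0,255],[0.02,0,0,0,0,0,255],[0.026,0,0,0,0,0,255],[0.026,0,0,0,0,0,255]]}}

```text
time: 11.72
tcp_pos: [0.593, 0.1332, 0.0269]
ee_rot: [2.874, 1.57, 1.311]
contact_force: [-0.3, -0.1, -2.2]
opening: 0.0532
```

Emit:
{"api": "arm_command", "payload": {"steps": [[0.007,0,0,0,0,0,255],[0.011,0,0,0,0,0,255],[0.011,0,0,0,0,0,255]]}}

```text
time: 11.97
tcp_pos: [0.5932, 0.1332, 0.0267]
ee_rot: [2.022, 1.57, 0.46]
contact_force: [-5.6, -0.9, 8.5]
opening: 0.0532
```

Contact at the expected height (Fz +8.5). I release and lift.

Emit:
{"api": "arm_command", "payload": {"steps": [[0,0,0,0,0,0,40],[0,0,0,0,0,0,40],[0,0,0,0,0,0,40],[0,0,0,0,0,0,40],[-0.15,0,0,0,0,0,40],[-0.4,0,0,0,0,0,40],[-0.7,0,0,0,0,0,40],[-0.7,0,0,0,0,0,40],[-0.7,0,0,0,0,0,40]]}}

```text
time: 12.72
tcp_pos: [0.5944, 0.1333, 0.1344]
ee_rot: [1.637, 1.565, 0.074]
contact_force: [1.0, 0.4, -1.1]
opening: 0.072
```

```bash
python3 -c "
from h import *
chain([.423,-.3245,.085],10.1)
p,d=eyes.snapshot('scene'); W=world('scene',d)
w=W[100:200,310:370].reshape(-1,3)
m=(w[:,2]>.044)&(w[:,2]<.075)&(w[:,0]>.55)&(w[:,0]<.64)&(w[:,1]>.07)&(w[:,1]<.24); print(m.sum(),rect(w[m][:,:2]),np.percentile(w[m][:,2],[5,25,50,75,95]))
save(cv2.resize(p[90:220,260:420],None,fx=4,fy=4,interpolation=cv2.INTER_CUBIC),'s6.png')"
```

```text
t 12.72 q6 0.02 open 0.072
[0.08, -0.292, 0.761, -0.08, 0.0, -0.003]
[0.081, -0.324, 0.748, -0.08, 0.0, -0.003]
[0.081, -0.355, 0.733, -0.08, 0.0, -0.003]
[0.082, -0.385, 0.718, -0.08, 0.0, -0.003]
337 (array([594.4, 146.2]), array([102. ,  55.2]), 89.8) [0.04785051 0.0518526  0.05403682 0.05583302 0.05876293]
```

View pics/s6.png

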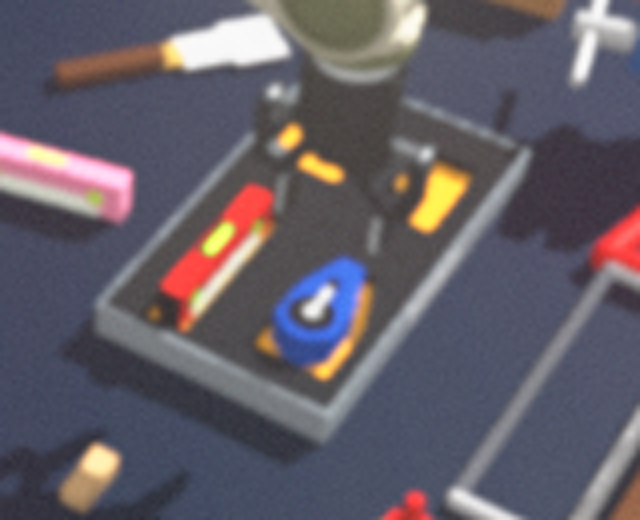

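The reel sits in its recess with its case top at z ≈ 0.055. Next is the gauge.

Emit:
{"api": "arm_command", "payload": {"steps": [[0.08,-0.292,0.761,-0.08,0,-0.003,25],[0.08,-0.292,0.761,-0.08,0,-0.003,25],[0.08,-0.292,0.761,-0.08,0,-0.003,25]]}}

```text
time: 13.02
tcp_pos: [0.5486, 0.0178, 0.1178]
ee_rot: [-1.869, 1.568, 2.894]
contact_force: [1.1, 0.5, -0.0]
opening: 0.077
```

Emit:
{"api": "arm_command", "payload": {"steps": [[0.081,-0.324,0.748,-0.08,0,-0.003,25],[0.081,-0.324,0.748,-0.08,0,-0.003,25],[0.081,-0.324,0.748,-0.08,0,-0.003,25]]}}

```text
time: 13.27
tcp_pos: [0.504, -0.098, 0.1038]
ee_rot: [-1.915, 1.563, 2.891]
contact_force: [1.3, -0.3, 0.8]
opening: 0.0769
```

Emit:
{"api": "arm_command", "payload": {"steps": [[0.081,-0.355,0.733,-0.08,0,-0.003,25],[0.081,-0.355,0.733,-0.08,0,-0.003,25],[0.081,-0.355,0.733,-0.08,0,-0.003,25]]}}

```text
time: 13.52
tcp_pos: [0.4593, -0.2135, 0.09]
ee_rot: [-2.012, 1.559, 2.836]
contact_force: [-0.0, -0.3, 0.3]
opening: 0.0774
```

Emit:
{"api": "arm_command", "payload": {"steps": [[0.082,-0.385,0.718,-0.08,0,-0.003,25],[0.082,-0.385,0.718,-0.08,0,-0.003,25],[0.082,-0.385,0.718,-0.08,0,-0.003,25],[0.082,-0.385,0.718,-0.08,0,-0.003,25]]}}

```text
time: 13.85
tcp_pos: [0.4133, -0.333, 0.0754]
ee_rot: [-2.024, 1.555, 2.861]
contact_force: [0.2, 0.6, 0.4]
opening: 0.0772
```

```bash
python3 -c "
from h import *
chain([.423,-.3245,.005],10.1)"
```

```text
t 13.85 q6 -1.06 open 0.0772
[0.468, 0.08, -0.041, -0.008, -0.013, 0.027]
```

Emit:
{"api": "arm_command", "payload": {"steps": [[0.05,0.08,-0.041,-0.008,-0.013,0.027,25],[0.2,0.08,-0.041,-0.008,-0.013,0.027,25],[0.33,0.08,-0.041,-0.008,-0.013,0.027,25],[0.42,0.08,-0.041,-0.008,-0.013,0.027,25],[0.468,0.08,-0.041,-0.008,-0.013,0.027,25],[0.468,0.08,-0.041,-0.008,-0.013,0.027,25],[0.468,0.08,-0.041,-0.008,-0.013,0.027,255],[0.468,0.08,-0.041,-0.008,-0.013,0.027,255],[0.468,0.08,-0.041,-0.008,-0.013,0.027,255],[0.468,0.08,-0.041,-0.008,-0.013,0.027,255],[0.468,0.08,-0.041,-0.008,-0.013,0.027,255],[0.468,0.08,-0.041,-0.008,-0.013,0.027,255]]}}

```text
time: 14.85
tcp_pos: [0.4233, -0.3248, 0.0056]
ee_rot: [0.661, 1.57, -0.733]
contact_force: [-0.1, 0.3, 4.8]
opening: 0.0575
```

```bash
python3 -c "
from h import *
print(read_state()['contact_force'])
chain([.423,-.3245,.10],10.1)"
```

```text
[-0.07080544  0.33834066  4.77417183]
t 14.85 q6 -1.05 open 0.0575
[-0.629, -0.001, -0.001, -0.0, 0.002, -0.001]
```

Emit:
{"api": "arm_command", "payload": {"steps": [[-0.1,0,0,0,0,0,255],[-0.25,0,0,0,0,0,255],[-0.45,0,0,0,0,0,255],[-0.63,0,0,0,0,0,255],[-0.65,0,0,0,0,0,255]]}}

```text
time: 15.27
tcp_pos: [0.4246, -0.3262, 0.1076]
ee_rot: [0.549, 1.562, -0.846]
contact_force: [0.3, 0.2, -1.4]
opening: 0.0573
```

```bash
python3 -c "
from h import *
print(read_state()['contact_force'])
chain([.488,.339,.095],0.5)"
```

```text
[ 0.30933244  0.17571933 -1.36767157]
t 15.27 q6 -1.05 open 0.0573
[0.012, 0.239, -0.858, 0.064, 0.003, -0.002]
[0.013, 0.21, -0.866, 0.064, 0.003, -0.002]
[0.014, 0.181, -0.872, 0.064, 0.003, -0.002]
[0.015, 0.151, -0.878, 0.064, 0.003, -0.002]
[0.016, 0.122, -0.883, 0.064, 0.003, -0.002]
```

Emit:
{"api": "arm_command", "payload": {"steps": [[0.003,0.05,-0.18,0.02,0,0,255],[0.006,0.12,-0.43,0.04,0,0,255],[0.01,0.19,-0.68,0.064,0,0,255],[0.012,0.239,-0.858,0.064,0.003,-0.002,255]]}}

```text
time: 15.6
tcp_pos: [0.4366, -0.1903, 0.1042]
ee_rot: [0.569, 1.566, -0.859]
contact_force: [0.6, 0.6, -1.9]
opening: 0.0572
```

Emit:
{"api": "arm_command", "payload": {"steps": [[0.006,0.06,-0.25,0.02,0,0,255],[0.01,0.12,-0.5,0.04,0,0,255],[0.013,0.18,-0.75,0.064,0,0,255],[0.013,0.21,-0.866,0.064,0.003,-0.002,255]]}}

```text
time: 15.93
tcp_pos: [0.4484, -0.0535, 0.1011]
ee_rot: [0.081, 1.57, -1.379]
contact_force: [-1.0, -0.2, -2.2]
opening: 0.0572
```

Emit:
{"api": "arm_command", "payload": {"steps": [[0.006,0.05,-0.25,0.02,0,0,255],[0.01,0.1,-0.5,0.04,0,0,255],[0.014,0.15,-0.75,0.064,0,0,255],[0.014,0.181,-0.872,0.064,0.003,-0.002,255]]}}

```text
time: 16.27
tcp_pos: [0.4601, 0.0829, 0.0982]
ee_rot: [-2.194, 1.568, 2.596]
contact_force: [1.2, -0.7, -0.9]
opening: 0.0574
```

Emit:
{"api": "arm_command", "payload": {"steps": [[0.006,0.04,-0.25,0.02,0,0,255],[0.01,0.08,-0.5,0.04,0,0,255],[0.015,0.12,-0.75,0.064,0,0,255],[0.015,0.151,-0.878,0.064,0.003,-0.002,255]]}}

```text
time: 16.6
tcp_pos: [0.4714, 0.2194, 0.0953]
ee_rot: [-2.26, 1.565, 2.499]
contact_force: [0.2, -0.8, -1.9]
opening: 0.057
```

```bash
python3 -c "
from h import *
print(read_state()['contact_force'],read_state()['tcp_pos'])
chain([.488,.339,.070],0.5)"
```

```text
[ 0.15890833 -0.81429912 -1.92133852] [0.47140046 0.21943849 0.09528307]
t 16.6 q6 0.16 open 0.057
[0.171, 0.148, -0.79, 0.072, -0.007, 0.008]
```

Emit:
{"api": "arm_command", "payload": {"steps": [[0,0.04,-0.25,0.02,0,0,255],[0,0.08,-0.5,0.04,0,0,255],[0.05,0.13,-0.7,0.072,0,0,255],[0.1,0.148,-0.79,0.072,-0.007,0.008,255],[0.17,0.148,-0.79,0.072,-0.007,0.008,255],[0.17,0.148,-0.79,0.072,-0.007,0.008,255],[0.17,0.148,-0.79,0.072,-0.007,0.008,255]]}}

```text
time: 17.18
tcp_pos: [0.4873, 0.3379, 0.0691]
ee_rot: [-1.098, 1.568, -2.66]
contact_force: [0.4, 0.1, -1.5]
opening: 0.0569
```

```bash
python3 -c "
from h import *
print(read_state()['contact_force'])
chain([.488,.339,.030],0.5)
p,d=eyes.snapshot('top'); W=world('top',d); save(cv2.resize(p[140:260,60:230],None,fx=4,fy=4,interpolation=cv2.INTER_CUBIC),'t2.png')"
```

```text
[ 0.40078486  0.13908796 -1.46158741]
t 17.18 q6 0.4 open 0.0569
[0.261, 0.005, -0.007, -0.0, 0.002, 0.005]
```

View pics/t2.png

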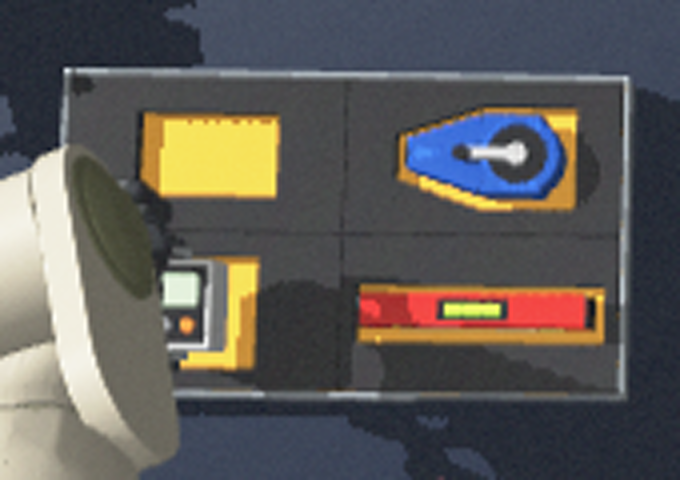

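The level (480,312) and reel (485,155) lie in their recesses, and the gauge (185,305) hangs parallel over its square recess. I lower it.

Emit:
{"api": "arm_command", "payload": {"steps": [[0.1,0.005,-0.007,0,0,0.005,255],[0.18,0.005,-0.007,0,0,0.005,255],[0.24,0.005,-0.007,0,0,0.005,255],[0.261,0.005,-0.007,0,0,0.005,255],[0.261,0.005,-0.007,0,0,0.005,255],[0.275,0.005,-0.007,0,0,0.005,255],[0.283,0.005,-0.007,0,0,0.005,255],[0.283,0.005,-0.007,0,0,0.005,255]]}}

```text
time: 17.9
tcp_pos: [0.4887, 0.339, 0.0276]
ee_rot: [1.289, 1.569, -0.274]
contact_force: [-0.1, -0.5, -1.6]
opening: 0.0573
```

Emit:
{"api": "arm_command", "payload": {"steps": [[0.005,0,0,0,0,0,255],[0.007,0,0,0,0,0,255],[0.007,0,0,0,0,0,255]]}}

```text
time: 18.15
tcp_pos: [0.4887, 0.339, 0.0267]
ee_rot: [1.384, 1.569, -0.179]
contact_force: [-0.5, 0.3, -0.9]
opening: 0.057
```

Emit:
{"api": "arm_command", "payload": {"steps": [[0.007,0,0,0,0,0,255],[0.01,0,0,0,0,0,255],[0.01,0,0,0,0,0,255]]}}

```text
time: 18.4
tcp_pos: [0.4888, 0.3391, 0.0267]
ee_rot: [1.4, 1.568, -0.163]
contact_force: [-4.7, -3.1, 10.6]
opening: 0.0573
```

Emit:
{"api": "arm_command", "payload": {"steps": [[0,0,0,0,0,0,20],[0,0,0,0,0,0,20],[0,0,0,0,0,0,20],[0,0,0,0,0,0,20],[-0.15,0,0,0,0,0,20],[-0.4,0,0,0,0,0,20],[-0.7,0,0,0,0,0,20],[-0.7,0,0,0,0,0,20],[-0.7,0,0,0,0,0,20]]}}

```text
time: 19.15
tcp_pos: [0.4896, 0.3397, 0.1343]
ee_rot: [1.801, 1.563, 0.238]
contact_force: [-0.2, 0.8, -1.3]
opening: 0.0789
```

```bash
python3 -c "
from h import *
chain([.6087,-.325,.105],-29.3)"
```

```text
t 19.15 q6 0.4 open 0.0789
[0.039, 0.151, 0.888, 0.199, -0.001, -0.003]
[0.039, 0.242, 0.867, 0.199, -0.001, -0.003]
[0.039, 0.331, 0.837, 0.199, -0.001, -0.003]
[0.039, 0.416, 0.798, 0.199, -0.001, -0.003]
[0.039, 0.497, 0.751, 0.199, -0.001, -0.003]
```

Emit:
{"api": "arm_command", "payload": {"steps": [[0.039,0.151,0.888,0.199,0,-0.003,60],[0.039,0.151,0.888,0.199,0,-0.003,60],[0.039,0.151,0.888,0.199,0,-0.003,60],[0.039,0.151,0.888,0.199,0,-0.003,60]]}}

```text
time: 19.48
tcp_pos: [0.5136, 0.202, 0.1267]
ee_rot: [1.747, 1.568, 0.077]
contact_force: [1.4, -0.9, 0.1]
opening: 0.0655
```

Emit:
{"api": "arm_command", "payload": {"steps": [[0.039,0.242,0.867,0.199,0,-0.003,60],[0.039,0.242,0.867,0.199,0,-0.003,60],[0.039,0.242,0.867,0.199,0,-0.003,60],[0.039,0.242,0.867,0.199,0,-0.003,60]]}}

```text
time: 19.82
tcp_pos: [0.5368, 0.0649, 0.1192]
ee_rot: [-1.145, 1.57, -2.922]
contact_force: [-0.5, -0.2, 0.5]
opening: 0.0653
```

Emit:
{"api": "arm_command", "payload": {"steps": [[0.039,0.331,0.837,0.199,0,-0.003,60],[0.039,0.331,0.837,0.199,0,-0.003,60],[0.039,0.331,0.837,0.199,0,-0.003,60],[0.039,0.331,0.837,0.199,0,-0.003,60]]}}

```text
time: 20.15
tcp_pos: [0.5595, -0.0725, 0.1116]
ee_rot: [-1.251, 1.567, -3.137]
contact_force: [-0.9, 0.9, 0.7]
opening: 0.0653
```

Emit:
{"api": "arm_command", "payload": {"steps": [[0.039,0.416,0.798,0.199,0,-0.003,60],[0.039,0.416,0.798,0.199,0,-0.003,60],[0.039,0.416,0.798,0.199,0,-0.003,60],[0.039,0.416,0.798,0.199,0,-0.003,60]]}}

```text
time: 20.48
tcp_pos: [0.5815, -0.2099, 0.1039]
ee_rot: [-1.22, 1.564, 3.07]
contact_force: [0.5, -0.0, -0.6]
opening: 0.0655
```

```bash
python3 -c "
from h import *
chain([.6087,-.325,.095],-29.3)
p,d=eyes.snapshot('top'); W=world('top',d); w=W[150:250,70:140].reshape(-1,3)
m=(w[:,2]>.044)&(w[:,2]<.075)&(abs(w[:,0]-.488)<.05)&(abs(w[:,1]-.339)<.05); print('cube',m.sum(),rect(w[m][:,:2]),np.percentile(w[m][:,2],[5,50,95]))
w=W[150:250,70:230].reshape(-1,3)
m=(w[:,2]>.048)&(w[:,2]<.075)&(abs(w[:,0]-.488)<.03)&(abs(w[:,1]-.15)<.1); print('level',m.sum(),rect(w[m][:,:2]),np.percentile(w[m][:,2],[5,50,95]))
m=(w[:,2]>.048)&(w[:,2]<.075)&(abs(w[:,0]-.593)<.05)&(abs(w[:,1]-.15)<.1); print('reel',m.sum(),rect(w[m][:,:2]),np.percentile(w[m][:,2],[5,50,95]))
w=W[155:200,330:385].reshape(-1,3); m=(w[:,2]>.03)&(w[:,2]<.075); print('tape',rect(w[m][:,:2]))
"
```

```text
t 20.48 q6 -0.11 open 0.0655
[0.058, 0.48, 0.626, 0.171, 0.005, 0.012]
cube 524 (array([489.8, 338.2]), array([59.2, 58.3]), -88.7) [0.05020865 0.05547286 0.05935325]
level 521 (array([490. , 152.2]), array([150.8,  21.5]), -89.0) [0.0563045  0.06127968 0.06551538]
reel 640 (array([593.8, 151.1]), array([103.8,  54.7]), -88.7) [0.05118247 0.05539803 0.06023549]
tape (array([ 595., -350.]), array([39.8, 18.5]), -29.2)
```

All three tools are seated, with tops at 55, 61 and 55 mm. Now I finish the approach to the tape.

Emit:
{"api": "arm_command", "payload": {"steps": [[0.04,0.48,0.626,0.171,0.005,0.012,60],[0.04,0.48,0.626,0.171,0.005,0.012,60],[0.04,0.48,0.626,0.171,0.005,0.012,60],[0.058,0.48,0.626,0.171,0.005,0.012,60],[0.058,0.48,0.626,0.171,0.005,0.012,60]]}}

```text
time: 20.95
tcp_pos: [0.6081, -0.3253, 0.0923]
ee_rot: [-1.801, 1.567, 2.397]
contact_force: [0.5, 0.3, 0.8]
opening: 0.0651
```

```bash
python3 -c "
from h import *
chain([.6087,-.326,.010],-29.3)
p,d=eyes.snapshot('scene'); save(cv2.resize(p[200:320,200:360],None,fx=4,fy=4,interpolation=cv2.INTER_CUBIC),'s7.png')"
```

```text
t 20.95 q6 -0.15 open 0.0651
[0.549, 0.008, 0.002, -0.005, -0.002, 0.007]
```

View pics/s7.png

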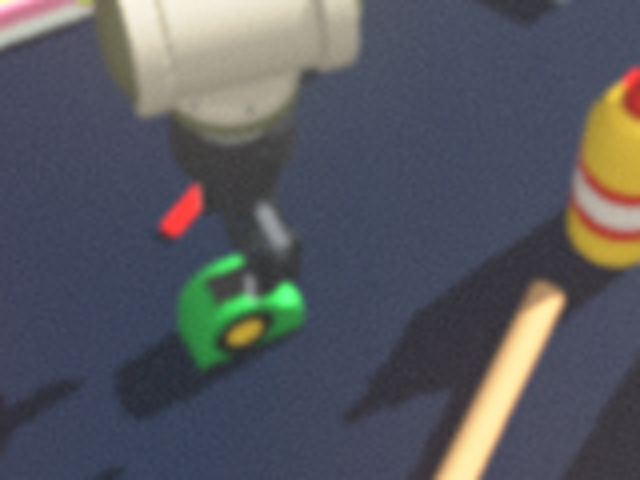

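The gripper is centred over the tape, at crop (240,310), with the jaws across its flat sides. I descend and close.

Emit:
{"api": "arm_command", "payload": {"steps": [[0.15,0.008,0.002,-0.005,0,0.007,60],[0.3,0.008,0.002,-0.005,0,0.007,60],[0.42,0.008,0.002,-0.005,0,0.007,60],[0.5,0.008,0.002,-0.005,0,0.007,60],[0.545,0.008,0.002,-0.005,0,0.007,60],[0.549,0.008,0.002,-0.005,0,0.007,60],[0.549,0.008,0.002,-0.005,0,0.007,255],[0.549,0.008,0.002,-0.005,0,0.007,255],[0.549,0.008,0.002,-0.005,0,0.007,255],[0.549,0.008,0.002,-0.005,0,0.007,255],[0.549,0.008,0.002,-0.005,0,0.007,255],[0.549,0.008,0.002,-0.005,0,0.007,255]]}}

```text
time: 22.0
tcp_pos: [0.6097, -0.325, 0.0123]
ee_rot: [1.842, 1.568, -0.239]
contact_force: [1.2, 2.0, 6.8]
opening: 0.0395
```

Emit:
{"api": "arm_command", "payload": {"steps": [[-0.1,0,0,0,0,0,255],[-0.25,0,0,0,0,0,255],[-0.45,0,0,0,0,0,255],[-0.63,0,0,0,0,0,255],[-0.65,0,0,0,0,0,255]]}}

```text
time: 22.42
tcp_pos: [0.6109, -0.3262, 0.1155]
ee_rot: [1.527, 1.56, -0.553]
contact_force: [0.2, -0.4, -0.9]
opening: 0.0398
```

```bash
python3 -c "
from h import *
print(read_state()['contact_force'])
chain([.593,.339,.11],0.5)"
```

```text
[ 0.1573773  -0.38020498 -0.93986671]
t 22.42 q6 -0.15 open 0.0398
[0.002, -0.454, -0.762, -0.198, 0.001, -0.004]
[0.003, -0.372, -0.805, -0.198, 0.001, -0.004]
[0.005, -0.287, -0.84, -0.198, 0.001, -0.004]
[0.006, -0.199, -0.865, -0.198, 0.001, -0.004]
[0.007, -0.108, -0.881, -0.198, 0.001, -0.004]
```

Emit:
{"api": "arm_command", "payload": {"steps": [[0,-0.1,-0.17,-0.05,0,0,255],[0,-0.22,-0.38,-0.1,0,0,255],[0,-0.36,-0.6,-0.16,0,0,255],[0.002,-0.454,-0.762,-0.198,0,0,255],[0.002,-0.454,-0.762,-0.198,0.001,-0.004,255]]}}

```text
time: 22.83
tcp_pos: [0.6068, -0.1876, 0.1133]
ee_rot: [1.656, 1.565, -0.315]
contact_force: [-0.3, 0.2, -2.3]
opening: 0.0393
```

Emit:
{"api": "arm_command", "payload": {"steps": [[0,-0.1,-0.2,-0.05,0,0,255],[0,-0.2,-0.45,-0.1,0,0,255],[0,-0.3,-0.67,-0.16,0,0,255],[0.003,-0.372,-0.805,-0.198,0.001,-0.004,255],[0.003,-0.372,-0.805,-0.198,0.001,-0.004,255]]}}

```text
time: 23.25
tcp_pos: [0.6016, -0.0503, 0.1115]
ee_rot: [2.479, 1.569, 0.616]
contact_force: [-0.2, 0.6, -2.7]
opening: 0.0396
```

Emit:
{"api": "arm_command", "payload": {"steps": [[0,-0.07,-0.2,-0.05,0,0,255],[0,-0.15,-0.45,-0.1,0,0,255],[0,-0.22,-0.67,-0.16,0,0,255],[0.005,-0.287,-0.84,-0.198,0.001,-0.004,255],[0.005,-0.287,-0.84,-0.198,0.001,-0.004,255]]}}

```text
time: 23.67
tcp_pos: [0.5957, 0.0868, 0.1099]
ee_rot: [-2.374, 1.567, 2.155]
contact_force: [0.5, -0.4, -1.6]
opening: 0.0395
```

Emit:
{"api": "arm_command", "payload": {"steps": [[0,-0.05,-0.2,-0.05,0,0,255],[0,-0.1,-0.45,-0.1,0,0,255],[0,-0.16,-0.67,-0.16,0,0,255],[0.006,-0.199,-0.865,-0.198,0.001,-0.004,255],[0.006,-0.199,-0.865,-0.198,0.001,-0.004,255]]}}

```text
time: 24.08
tcp_pos: [0.5892, 0.2237, 0.1084]
ee_rot: [-2.262, 1.563, 2.375]
contact_force: [0.6, -0.4, -2.4]
opening: 0.0396
```

```bash
python3 -c "
from h import *
print(read_state()['contact_force'])
chain([.593,.339,.095],0.5)"
```

```text
[ 0.60555305 -0.43456223 -2.37272448]
t 24.08 q6 0.25 open 0.0396
[0.093, -0.032, -0.768, -0.161, -0.009, 0.01]
```

Emit:
{"api": "arm_command", "payload": {"steps": [[0,0,-0.2,-0.05,0,0,255],[0,-0.02,-0.45,-0.1,0,0,255],[0,-0.032,-0.65,-0.161,0,0,255],[0.05,-0.032,-0.768,-0.161,-0.009,0.01,255],[0.093,-0.032,-0.768,-0.161,-0.009,0.01,255],[0.093,-0.032,-0.768,-0.161,-0.009,0.01,255]]}}

```text
time: 24.58
tcp_pos: [0.5924, 0.3383, 0.0923]
ee_rot: [-1.199, 1.567, -2.76]
contact_force: [-0.4, -0.5, -3.4]
opening: 0.0396
```

```bash
python3 -c "
from h import *
print(read_state()['contact_force'])
chain([.593,.339,.036],0.5)
p,d=eyes.snapshot('top'); W=world('top',d); save(cv2.resize(p[140:260,60:230],None,fx=4,fy=4,interpolation=cv2.INTER_CUBIC),'t3.png')
hsv=cv2.cvtColor(p,cv2.COLOR_RGB2HSV); m=(hsv[...,0]>45)&(hsv[...,0]<80)&(hsv[...,1]>130)&(W[...,2]>.08)&(W[...,2]<.2);m[:,230:]=0;w=W[m]; print(len(w), rect(w[:,:2]) if len(w)>5 else '')"
```

```text
[-0.38321882 -0.54447929 -3.36674223]
t 24.58 q6 0.34 open 0.0396
[0.375, 0.005, -0.005, 0.001, 0.003, 0.007]
278 (array([592.7, 314.3]), array([38.9, 35.9]), 0.8)
```

View pics/t3.png

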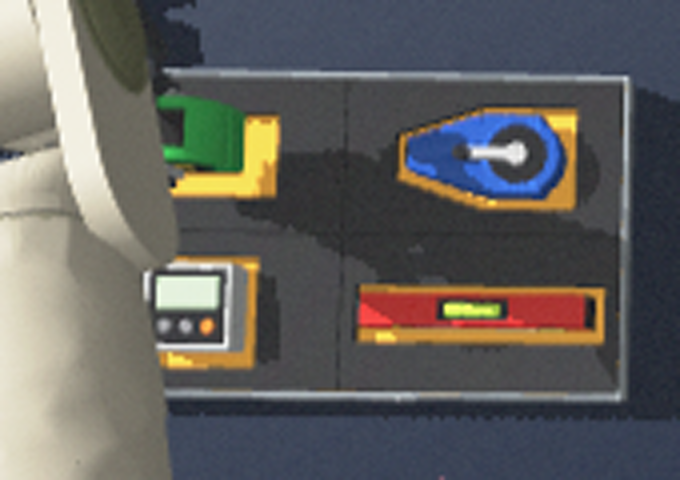

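The gauge, reel and level are down. The tape hangs over its own recess, with its right edge at y ≈ 0.297 against a recess edge of 0.292, so I shift 3 mm to +y and lower it.

Emit:
{"api": "arm_command", "payload": {"steps": [[0.05,0.005,-0.025,0.001,0,0.007,255],[0.15,0.005,-0.025,0.001,0,0.007,255],[0.25,0.005,-0.025,0.001,0,0.007,255],[0.33,0.005,-0.025,0.001,0,0.007,255],[0.37,0.005,-0.025,0.001,0,0.007,255],[0.375,0.005,-0.025,0.001,0,0.007,255],[0.375,0.005,-0.025,0.001,0,0.007,255]]}}

```text
time: 25.22
tcp_pos: [0.5938, 0.341, 0.0372]
ee_rot: [0.747, 1.569, -0.816]
contact_force: [0.2, -0.2, -1.9]
opening: 0.0396
```

Emit:
{"api": "arm_command", "payload": {"steps": [[0.01,0,0,0,0,0,255],[0.02,0,0,0,0,0,255],[0.024,0,0,0,0,0,255],[0.024,0,0,0,0,0,255]]}}

```text
time: 25.55
tcp_pos: [0.5938, 0.3411, 0.0338]
ee_rot: [0.91, 1.569, -0.654]
contact_force: [0.2, -0.3, -2.4]
opening: 0.04
```

Emit:
{"api": "arm_command", "payload": {"steps": [[0.008,0,0,0,0,0,255],[0.012,0,0,0,0,0,255],[0.012,0,0,0,0,0,255]]}}

```text
time: 25.8
tcp_pos: [0.594, 0.3411, 0.0333]
ee_rot: [1.206, 1.568, -0.357]
contact_force: [-2.9, -3.3, 5.6]
opening: 0.0394
```

Contact at the expected height. I release, lift and back off towards the start so both views are clear.

Emit:
{"api": "arm_command", "payload": {"steps": [[0,0,0,0,0,0,70],[0,0,0,0,0,0,70],[0,0,0,0,0,0,70],[0,0,0,0,0,0,70],[-0.15,0,0,0,0,0,70],[-0.4,0,0,0,0,0,70],[-0.7,0,0,0,0,0,40],[-0.9,0,0,0,0,0,40],[-0.9,0,0,0,0,0,40]]}}

```text
time: 26.55
tcp_pos: [0.5962, 0.3423, 0.1767]
ee_rot: [1.817, 1.556, 0.253]
contact_force: [0.4, -0.1, 0.1]
opening: 0.072
```

Emit:
{"api": "arm_command", "payload": {"steps": [[-0.3,-0.8,0,0,0,0,40],[-0.3,-1,0,0,0,0,40],[-0.3,-1,0,0,0,0,40],[-0.3,-1,0,0,0,0,40],[-0.3,-1,0,0,0,0,40]]}}

```text
time: 26.97
tcp_pos: [0.4417, 0.3419, 0.2221]
ee_rot: [1.876, 1.554, 0.315]
contact_force: [0.2, -0.8, 0.2]
opening: 0.0718
```

Emit:
{"api": "arm_command", "payload": {"steps": [[0,-0.8,-0.5,0,0,0,40],[0,-0.8,-0.5,0,0,0,40],[0,-0.8,-0.5,0,0,0,40],[0,-0.8,-0.5,0,0,0,40],[0,-0.8,-0.5,0,0,0,40],[0,-0.8,-0.5,0,0,0,40],[0,-0.8,-0.5,0,0,0,40]]}}

```text
time: 27.55
tcp_pos: [0.3216, 0.4155, 0.2203]
ee_rot: [1.862, 1.553, 0.301]
contact_force: [1.0, -0.4, -0.7]
opening: 0.0718
```

```bash
python3 -c "
from h import *
p,d=eyes.snapshot('top'); W=world('top',d); save(p,'t4.png'); 
for n,c,h,r in [('tape',(.593,.339),.085,.055),('cube',(.488,.339),.055,.05),('level',(.488,.154),.061,.085),('reel',(.593,.152),.055,.07)]:
    m=(W[...,2]>.044)&(W[...,2]<.1)&(abs(W[...,0]-c[0])<.05)&(abs(W[...,1]-c[1])<r); w=W[m]; print(n,m.sum(),rect(w[:,:2]),np.percentile(w[:,2],[5,50,95]),'want',h)
for n,(u0,u1,v0,v1) in dict(glue=(260,300,85,130),pen=(410,470,200,245)).items():
    w=W[v0:v1,u0:u1]; print(n,rect(w[(w[...,2]>.03)&(w[...,2]<.25)][:,:2]))
print(read_state()['contact_force'],read_state()['tcp_pos'],read_state()['time'])"
```

```text
tape 503 (array([594.7, 338.6]), array([76.8, 41.1]), -89.1) [0.04975229 0.07724294 0.08799705] want 0.085
cube 530 (array([489.6, 338.3]), array([58.5, 58.2]), -88.3) [0.04981141 0.05541035 0.05923656] want 0.055
level 528 (array([489.9, 152. ]), array([150.4,  21.5]), -89.0) [0.05525505 0.06125405 0.06527476] want 0.061
reel 647 (array([594. , 151.6]), array([103.9,  53.9]), -89.3) [0.05059379 0.05516004 0.0601295 ] want 0.055
glue (array([ 783.3, -107.8]), array([67.5, 66.4]), 1.2)
pen (array([ 486.5, -536.9]), array([81.5, 80.2]), -76.2)
[-0.34928516  0.62532689 -0.1519181 ] [0.32186884 0.41527147 0.22023033] 27.6
```

View pics/t4.png

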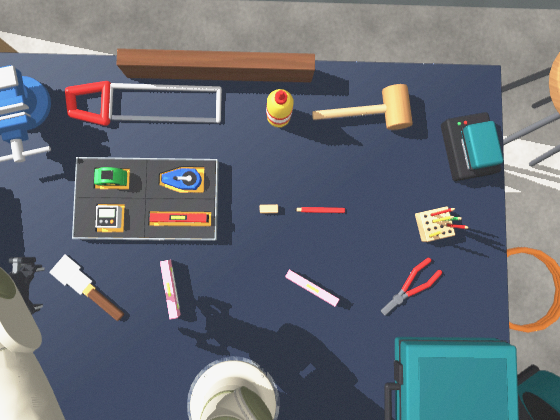

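All four tools sit at full depth in their recesses: tape (112,178), reel (182,180), gauge (110,218), level (180,219). The glue bottle and pencil block have not moved, and the arm is clear. I hand the job in.

```bash
python3 -c "
from h import *
print(workorder.finish_job())"
```

```text
the job is handed in; nothing more can be done
None
```

All four tools are in their own recesses, the same way up as before. Each was lowered until it touched the recess floor before I let go, and I handed the job in at about 27.6 s.

- **Final depth check:** the top-camera depths match full seating. The gauge and reel cases are at 55 mm and the level at 61 mm, as wanted. The highest tape readings are about 86–88 mm against 85 mm wanted, within camera noise. All four lie within about 2 mm and 2° of their recess centres.
- **Bystanders:** the glue bottle and pencil block moved less than 1 mm in the measurements. The pink look-alikes, eraser and pencil were left alone and look unmoved in the pictures.
- **One failed step:** my first grasp of the level closed on nothing. The fingertips were about 28 mm higher than the reported z implied. I measured this with depth and allowed for it from then on. Nothing was disturbed.
- **Disagreement:** the two cameras differed by about 4 mm in y for the level and tape, and by up to about 8 mm for the reel. I measured picks and places from the same top camera so the error mostly cancelled, and nothing needed mending.

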